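Contact test of a detector cover plate

ROBOT

A 6-joint arm with a two-finger parallel gripper is mounted at the origin on the work surface. World frame = base frame: x ahead of the robot, y to its left, z up, the work surface at z = 0. Lengths are in m, angles in rad, forces in N, time in s.
With the tool pointing down it reaches from about 0.3 to 0.85 m from the base axis. Payload 4.2 kg.
Tool frame: the origin (TCP) lies between the finger pads; the fingertips stand 17 mm ahead of it and the grasp point (between the pads) lies 2 mm behind it; z points along the fingers, y is the line along which they close (so a half turn about z gives the same grasp; the last joint's range is limited). The gripper opens to 91 mm and grips with 3 to 60 N. Pads are 32 mm wide; open, the fingers measure 118 mm over their backs; the gripper's body (76 mm by 178 mm) begins 60 mm behind the grasp point.
Start: joints at [1.137, 0.32, 1.565, -0, 1.257, -0.02], TCP at [0.231, 0.526, 0.231] pointing down, gripper open.
Joint ranges: [-3.11, 3.11], [-0.84, 2.01], [0.21, 2.61], [-1.34, 4.49], [0.05, 2.63], [-2.56, 2.56]. Speed limits (rad/s): [2.57, 2.57, 3.14, 3.14, 3.14, 3.14].

INTERFACE

Orientations are given as a rotation vector (axis times angle).
In Python, from plant import ctrl gives the robot as it stands.
- The arm moves only by the tool send_rows, never from a script. Its argument "targets" is a list that holds one entry, the list of rows, each a list of 7 numbers: the closure, from -1 (fully open) to 1 (shut), then the shift along the tool's x, y, z scaled (see below), then the turn, a rotation vector about the tool's x, y, z scaled (see below). A call has exactly 5 rows; each row shifts and turns the commanded pose from where the row before left it, along the tool's axes as they then stand; what a row does not reach is not made up. The controller multiplies each number of a shift by 0.05 m and each number of a turn by 2 rad. A row lasts 1/8 s, in which the tool goes at most 62.5 mm and 10.7 degrees, less where a joint would pass 70% of its speed; a pose out of reach is approached as far as the arm can. A call with a number of a shift or a turn outside -1 to 1 is refused whole. A call with a gripper value outside its range is refused whole. The fingers move at their own pace and stop on an object; "squeeze" is the grip in N (left out, the last holds). Time passes only in rows, so rows that do not move let the fingers close, or fill a call up. It gives the time, the measured TCP pose, the force, the opening and the grip force at its end, in the units of the state.
- ctrl.sense(): the state, without advancing time (a new reading comes with each control period).
- ctrl.snapshot(name): name is "side" or "top"; returns the picture (480x640x3 uint8, blue, green, red); there is no depth.
- ctrl.camera_info(name): a dict with "camera_matrix" (3x3 intrinsics, pixels), "R" (3x3) and "t" (3): a world point X has camera coordinates R X + t. Camera axes: x right, y down, z forward; pixel columns grow to the right and rows downward; lengths in m; the calibration is good to about 2 mm. A picture is of the moment at which its call begins. camera_info takes no time and is no camera call.
- ctrl.close_job(): hands the job in; it is judged then, once.
The state is a dict: "time_s": time; "joints": joint angles; "joint_vel": joint speeds; "effort": joint torques, N m; "tool_pos": TCP position; "ee_rot": TCP orientation; "ft_force": force on the tool from outside, world axes, zero at the start; "moment": the same for the moment, N m; "grip_width": finger opening in m; "grasp_force": force on a finger pad.
Only numpy, scipy, OpenCV 4.12 (cv2) and the standard library are available. Lean on these libraries where they do the work, as an engineer would, in place of code of your own. Each camera call takes 0.05 s, during which the arm holds its last target. There are 200 camera calls.

TASK

Slide the white cover plate along the bench, keeping it flat and never lifting it, until its round contact pad (not one of the square ones) is right under the tip of the test probe, its centre within 5 mm of it. Then press the probe's lever down to its stop and keep it down for at least one second, so that the spring pin touches the plate inside the round pad and nowhere else. Let the lever spring back up and leave the plate in place under the probe, with the other things on the bench undisturbed.

Things in the scene. Friction and masses are not known exactly. Their poses are not given: they have to be found in the camera images.
- plate: loose white flat cover plate lying on the bench, 0.3 to 0.5 kg, 90 mm (its x) by 200 mm (its y) by 6 mm thick; origin at the centre of its underside. A connector block stands at its +y end; three flat copper pads lie on its top, one round and two square (20 mm, centred at (-22, -65) and (0, -15) mm). Its y axis (pads to block) starts within 30 degrees of world +y.
- pad (a point): centre of the round pad, 20 mm across with a 4 mm dark dot in the middle, on the plate's top face (6 mm above the bench), at x +18, y -65 mm of the plate
- block (a point): centre of the top of the plate's grey rectangular connector block, a good thing to grip: 20 mm along the plate's x, 44 mm along its y, centred at x 0, y +70 mm of the plate, its top 38 mm above the bench (32 mm above the plate)
- stand: fixed C-shaped test stand right of the plate; origin on the bench straight below the probe tip, z up. Column 40 mm square centred at its y -150 mm on a foot 130 x 100 x 12 mm (y -105 to -205); arm at 192 to 232 mm height; grey head 50 x 44 mm, 130 to 235 mm high, over the tip. An 18 mm thick quill with the thin pin comes out of the head. Open to its -x, +y and +x sides.
- probe_tip (a point): lowest point of the probe's brass pin (3 mm wide at its end); with the lever up it is 32 mm above the bench, 26 mm above the plate's top. It moves only straight up and down.
- lever_pivot (a point): hinge of the lever, on the left (+y) side of the stand's head at x 0, y +34, height 200 mm; the hinge axis is the stand's y axis
- lever_grip (a point): centre of the lever's black cross grip, a bar 16 mm thick, 60 mm long along the stand's y, 120 mm from the pivot towards the stand's -x; 241 mm above the bench with the lever up, 170 mm at its stop (horizontally 113 and 116 mm from the pivot)
- lever (a joint): lever angle, rad: 0 is up (20 degrees above level), 0.6 is fully down at the stop. A torsion spring always drives it back up: pressing straight down on the grip takes about 3 N at first, about 8 N at the stop. The probe goes down 50 mm per rad: the pin meets the plate at about 0.52 rad.
- pin (a joint): how far the spring pin is pushed up into the quill, m: 0 free, about 0.004 with the lever at its stop on the plate (under 3 N)
- driver: loose screwdriver lying on the bench, a bystander; origin below its middle
- lens_mount: loose small lens on a post with a round foot, 56 mm across and 82 mm tall, a bystander; origin under its foot
- adapter: loose black power adapter, 55 x 100 x 34 mm, a bystander; origin at the centre of its underside
Not all that is in view belongs to the job. There is more than one size of the plate; the job needs the smallest.

How it is judged:
On the way, in this order (a step that is already met when the one before it is completed fails the run):
1. the round pad lies under the probe tip (within 5 mm), plate at rest, lever up (horizontal distance between pad and probe_tip below 0.005 m and linear speed of plate below 0.01 m/s and value of joint lever below 0.1 rad), for 0.2 s.
2. the lever is held down at its stop with the pin pressed on the round pad for a second (value of joint lever above 0.56 rad and value of joint pin above 0.001 m and horizontal distance between pad and probe_tip below 0.005 m), for 0.9 s.
At the end, for the whole second after the job is handed in: The lever is back up (below 0.05 rad) and the plate lies flat and still on the bench with the centre of its round pad within 5 mm, seen from above, of the probe tip (horizontal distance between pad and probe_tip below 0.005 m and value of joint lever below 0.05 rad and height (world z) of plate below 0.003 m and angle between plate's own z axis and vertical below 0.03 rad and linear speed of plate below 0.01 m/s); the robot touches nothing.
It fails at once if the plate is lifted more than 12 mm off the bench or tipped more than about 9 degrees (height (world z) of plate above 0.012 m or angle between plate's own z axis and vertical above 0.15 rad).
It fails at once if the pin touches the plate outside the round pad (value of joint pin above 0.0008 m and horizontal distance between pad and probe_tip above 0.01 m).
It fails at once if a bystander is shifted more than 30 mm (distance of any of driver, lens_mount, adapter from where it was at the start of the episode above 0.03 m).
It also fails if it takes over 69 s, if anything falls off the work surface, if the arm or the gripper's body presses on something with over 40 N, if the wrist force passes 120 N, or if a joint passes its speed limit or range.

## Working session

There is one attempt and no reset: what is moved stays moved. The work goes in short steps, Python scripts to look and compute and a tool call to move; the robot and the scene stay as the last step left them, time stands still between calls to the robot, and variables do not carry over. Pictures are saved under pics/ and viewed, at most 10 in all, crops included, and the job is handed in when it is done.

Besides the shell and the picture viewer there is one more tool, called after "Emit:" by a JSON object that holds its "api" and its "payload", one argument or row to a line. send_rows: Moves the arm, as the interface text tells. Shifts and turns lie within -1 to 1; 1 stands for 0.05 m of shift or 2 rad of turn. Its arguments: {"type":"object","properties":{"targets":{"type":"array","items":{"type":"array","items":{"type":"array","items":{"type":"number","minimum":-1,"maximum":1}}}},"squeeze":{"type":"number"}},"required":["targets"]}

```bash
mkdir -p pics; ls; python3 - <<'E'
from plant import ctrl
import cv2
for n in("top","side"):
    cv2.imwrite(f"pics/{n}0.png",ctrl.snapshot(n)); print(n,ctrl.camera_info(n))
print(ctrl.sense())
E
```

```text
pics
top {'camera_matrix': array([[623.11734325,   0.        , 317.09502873],
       [  0.        , 623.11734325, 236.89536305],
       [  0.        ,   0.        ,   1.        ]]), 'R': array([[-0.00297372, -0.99999493,  0.00113484],
       [-0.98830002,  0.00276588, -0.15249725],
       [ 0.15249334, -0.00157505, -0.98830324]]), 't': array([0.03577202, 0.52388373, 1.69535525])}
side {'camera_matrix': array([[551.10167706,   0.        , 326.69824273],
       [  0.        , 551.10167706, 235.14122232],
       [  0.        ,   0.        ,   1.        ]]), 'R': array([[-0.93424645, -0.35620946,  0.01727414],
       [-0.2406076 ,  0.59381928, -0.76778033],
       [ 0.2632329 , -0.72145234, -0.64048026]]), 't': array([0.49244162, 0.2138886 , 1.65742818])}
{'time_s': 0.1, 'joints': array([ 1.13699780e+00,  3.20216398e-01,  1.56555615e+00, -3.40129203e-05,
        1.25740205e+00, -2.00267528e-02]), 'joint_vel': array([-0.00048597, -0.0016747 , -0.00428948, -0.00021425,  0.00019267,
       -0.00149608]), 'effort': array([-6.44550400e-04, -4.13335168e+01, -2.32508773e+01,  7.27738487e-02,
        4.21751942e-02, -7.49770925e-05]), 'tool_pos': array([0.23103031, 0.52607704, 0.23021133]), 'ee_rot': array([-6.45241607e-01, -3.07428427e+00,  2.43239539e-03]), 'ft_force': array([ 0.64087497, -0.39372002, -0.6661165 ]), 'moment': array([-0.09371732, -0.04203904, -0.00090738]), 'grasp_force': 0.0, 'grip_width': 0.09084496770589448}
```

View pics/top0.png

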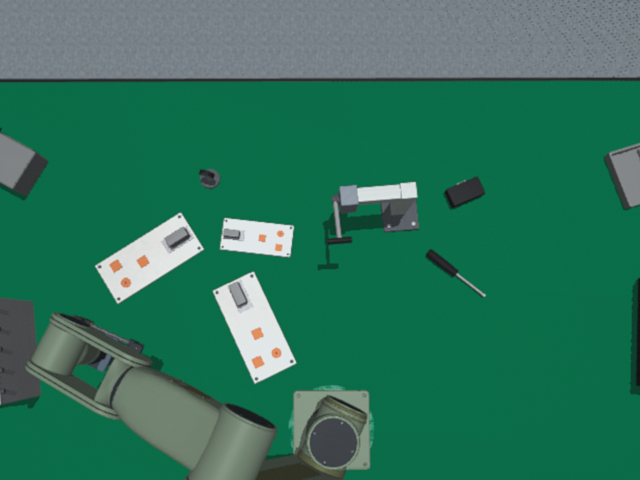

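View pics/side0.png

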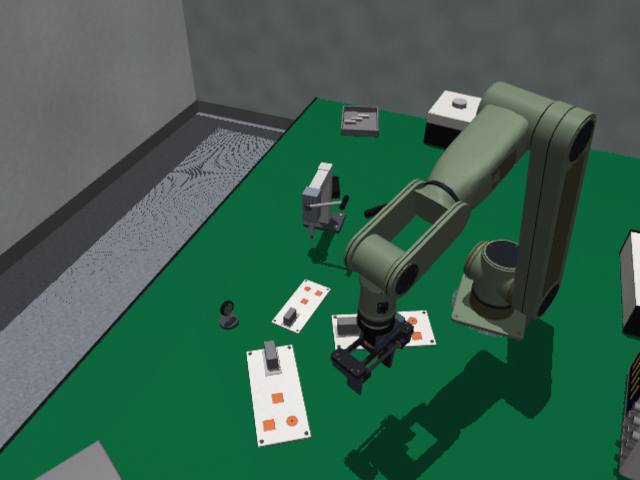

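Three white plates are in the top view: at (150,257), (254,327) and (257,238). The last is about 73x33 px, which at about 380 px/m is 200x90 mm, so it is the smallest and the one needed. I'll confirm it in an enlarged crop together with the stand.

```bash
python3 - <<'E'
import cv2,numpy as np
t=cv2.imread("pics/top0.png")
a=cv2.resize(t[205:270,210:305],None,fx=8,fy=8,interpolation=cv2.INTER_CUBIC)[:, :760]
cv2.imwrite("pics/c1.png",a)
s=cv2.imread("pics/side0.png")
b=cv2.resize(s[155:255,280:380],None,fx=6,fy=6,interpolation=cv2.INTER_CUBIC)
cv2.imwrite("pics/c2.png",b)
E
```

```text
(no output)
```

View pics/c1.png

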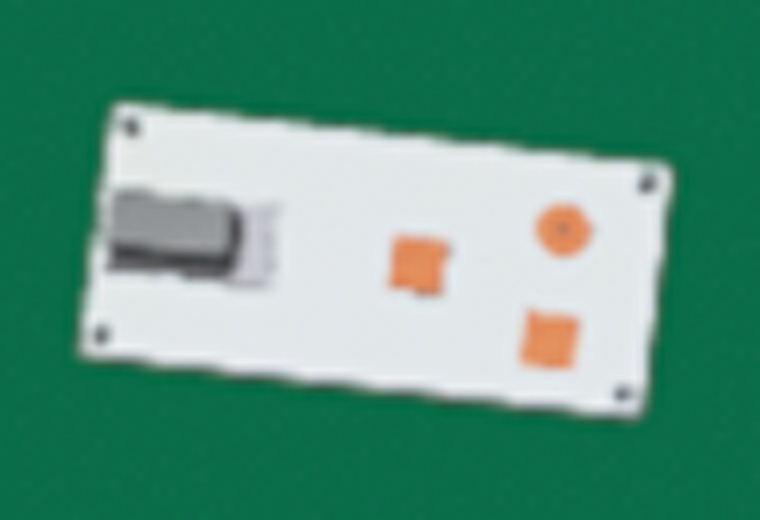

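View pics/c2.png

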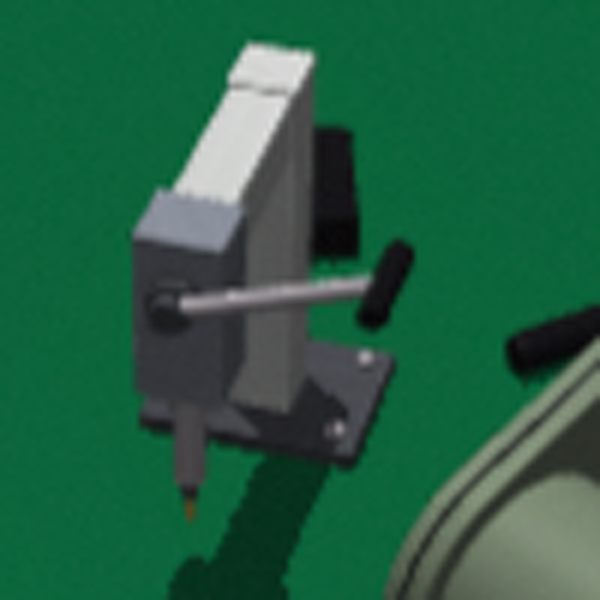

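The crop confirms the small plate: round pad with a dark dot at crop (564,229), squares at (418,264) and (550,340), corners at (115,100), (673,163), (640,418) and (80,357). In the side crop, the probe tip is at (190,518). Next is a crop of the stand from the top.

```bash
python3 - <<'E'
import cv2
t=cv2.imread("pics/top0.png")
cv2.imwrite("pics/c3.png",cv2.resize(t[175:275,318:428],None,fx=6,fy=6,interpolation=cv2.INTER_CUBIC))
E
```

```text
(no output)
```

View pics/c3.png

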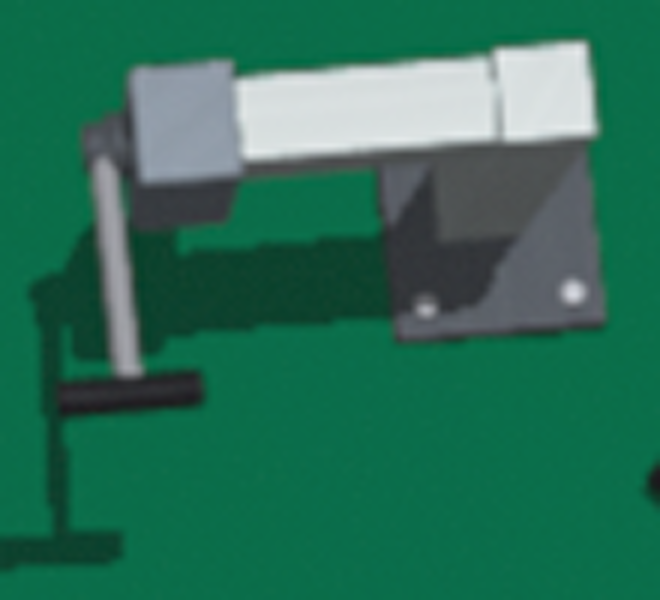

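The stand from above: head-top corners at crop (130,70), (232,60), (243,172) and (140,185). Column-top corners are at (495,48), (588,40), (598,135) and (503,143), the foot's front corners at (397,340) and (605,322), and the grip at (130,392). I'll fit the poses.

```bash
cat > h.py <<'E'
import numpy as np
from plant import ctrl
from scipy.optimize import least_squares
from scipy.spatial.transform import Rotation as Ro
def proj(c,X):
    p=np.asarray(X)@c["R"].T+c["t"]; p=p@c["camera_matrix"].T; return p[:,:2]/p[:,2:]
def ray(c,uv,z):
    d=c["R"].T@np.linalg.solve(c["camera_matrix"],[*uv,1]); o=-c["R"].T@c["t"]; return o+d*(z-o[2])/d[2]
def place(q,L):
    c,s=np.cos(q[2]),np.sin(q[2]); L=np.asarray(L,float)
    return np.c_[q[0]+c*L[:,0]-s*L[:,1],q[1]+s*L[:,0]+c*L[:,1],L[:,2]]
def fit(c,L,uv,q0):
    r=least_squares(lambda q:(proj(c,place(q,L))-uv).ravel(),q0,loss="soft_l1"); return r.x,np.round(r.fun.reshape(-1,2),1).tolist()
def crop(p,f,o): return (np.asarray(p,float)+.5)/f-.5+o
PL=[(.045,.1,.006),(.045,-.1,.006),(-.045,-.1,.006),(-.045,.1,.006),(.018,-.065,.006),(0,-.015,.006),(-.022,-.065,.006)]
E
python3 - <<'E'
from h import *
T=ctrl.camera_info("top");S=ctrl.camera_info("side")
q,r=fit(T,PL,crop([(115,100),(673,163),(640,418),(80,357),(564,229),(418,264),(550,340)],8,[210,205]),[.5,.15,0])
print("plate",q,r, place(q,[(.018,-.065,0),(0,.07,0)]))
L=[(.025,.022,.235),(.025,-.022,.235),(-.025,-.022,.235),(-.025,.022,.235),(.02,-.13,.232),(.02,-.17,.232),(-.02,-.17,.232),(-.02,-.13,.232),(-.065,-.105,.012),(-.065,-.205,.012),(-.113,.034,.241)]
q,r=fit(T,L,crop([(130,70),(232,60),(243,172),(140,185),(495,48),(588,40),(598,135),(503,143),(397,340),(605,322),(130,392)],6,[318,175]),[.6,-.1,0])
print("stand",q,r)
print("tip side",ray(S,crop([190,520],6,[280,155]),.032), "grip up/down",place(q,[(-.113,.034,.241),(-.116,.034,.17)]))
print("lens",ray(T,(210,180),0))
s=ctrl.sense();print(Ro.from_rotvec(s["ee_rot"]).as_matrix().round(3))
E
```

```text
plate [ 0.52965204  0.2059779  -0.11531067] [[-0.1, 0.5], [-0.2, 0.4], [0.1, -0.3], [0.0, -0.6], [0.0, 0.1], [0.0, -0.1], [0.1, 0.0]] [[0.54005391 0.13933856 0.        ]
 [0.53770591 0.27551303 0.        ]]
stand [ 0.60020808 -0.04471532  0.08340404] [[-0.2, -0.5], [0.3, -0.4], [0.4, 0.5], [-0.0, -0.2], [-0.5, 0.3], [-0.2, 0.3], [-0.1, -0.0], [-0.2, -0.0], [-0.0, -0.1], [0.4, -0.1], [0.2, 0.2]]
tip side [ 0.5985491 -0.0422269  0.032    ] grip up/down [[ 0.48476843 -0.02024724  0.241     ]
 [ 0.48177886 -0.02049717  0.17      ]]
lens [0.69745406 0.34326668 0.        ]
[[-0.916  0.402 -0.001]
 [ 0.402  0.916 -0.001]
 [-0.    -0.002 -1.   ]]
```

The poses fit well: pad (0.540, 0.139), block (0.538, 0.2755), plate yaw -0.115, tip (0.600, -0.044), stand yaw +0.083. First I turn the tool so its closing line lies along the plate's x, +72.9° about tool z.

Emit:
{"api": "send_rows", "payload": {
  "targets": [
    [[-1,0,0,0,0,0,0.0636],[-1,0,0,0,0,0,0.0636],[-1,0,0,0,0,0,0.0636],[-1,0,0,0,0,0,0.0636],[-1,0,0,0,0,0,0.0636]]
  ]
}}

```text
time_s: 0.72
tool_pos: [0.2311, 0.5262, 0.2304]
ee_rot: [1.58, 2.715, -0.002]
ft_force: [-0.3, -0.2, -0.2]
grip_width: 0.0907
grasp_force: 0.0
```

Emit:
{"api": "send_rows", "payload": {
  "targets": [
    [[-1,0,0,0,0,0,0.0636],[-1,0,0,0,0,0,0.0636],[-1,0,0,0,0,0,0.0636],[-1,0,0,0,0,0,0.0636],[-1,0,0,0,0,0,0.0636]]
  ]
}}

```text
time_s: 1.35
tool_pos: [0.2311, 0.5262, 0.2305]
ee_rot: [2.349, 2.085, -0.002]
ft_force: [-0.1, -0.2, 0.3]
grip_width: 0.0915
grasp_force: 0.0
```

Emit:
{"api": "send_rows", "payload": {
  "targets": [
    [[-1,-0.42,0.66,0,0,0,0],[-1,-0.42,0.66,0,0,0,0],[-1,-0.42,0.66,0,0,0,0],[-1,-0.42,0.66,0,0,0,0],[-1,-0.42,0.66,0,0,0,0]]
  ]
}}

```text
time_s: 1.98
tool_pos: [0.3838, 0.4022, 0.2305]
ee_rot: [2.345, 2.09, -0.001]
ft_force: [0.4, 1.0, -0.0]
grip_width: 0.0913
grasp_force: 0.0
```

Emit:
{"api": "send_rows", "payload": {
  "targets": [
    [[-1,-0.42,0.66,0,0,0,0],[-1,-0.42,0.66,0,0,0,0],[-1,-0.42,0.66,0,0,0,0],[-1,-0.42,0.66,0,0,0,0],[-1,0,0,0,0,0,0]]
  ]
}}

```text
time_s: 2.6
tool_pos: [0.506, 0.3029, 0.2303]
ee_rot: [2.349, 2.086, -0.001]
ft_force: [0.1, 0.2, 0.0]
grip_width: 0.0913
grasp_force: 0.0
```

Emit:
{"api": "send_rows", "payload": {
  "targets": [
    [[-1,-0.235,0.35,0.2,0,0,0],[-1,-0.235,0.35,0.4,0,0,0],[-1,0,0,0.8,0,0,0],[-1,0,0,0.8,0,0,0],[-1,0,0,0.8,0,0,0]]
  ]
}}

```text
time_s: 3.22
tool_pos: [0.5362, 0.2771, 0.0791]
ee_rot: [-2.344, -2.091, 0.001]
ft_force: [-0.5, -0.2, 0.3]
grip_width: 0.0913
grasp_force: 0.0
```

```bash
python3 - <<'E'
from h import *
import cv2
print(ctrl.sense()["tool_pos"],ctrl.sense()["joints"])
im=ctrl.snapshot("side");cv2.imwrite("pics/s1.png",im)
E
```

```text
[0.53621685 0.27714034 0.07907966] [ 4.58036352e-01  4.92634398e-01  1.70181958e+00 -1.35612605e-04
  9.47702987e-01  5.72079818e-01]
```

View pics/s1.png

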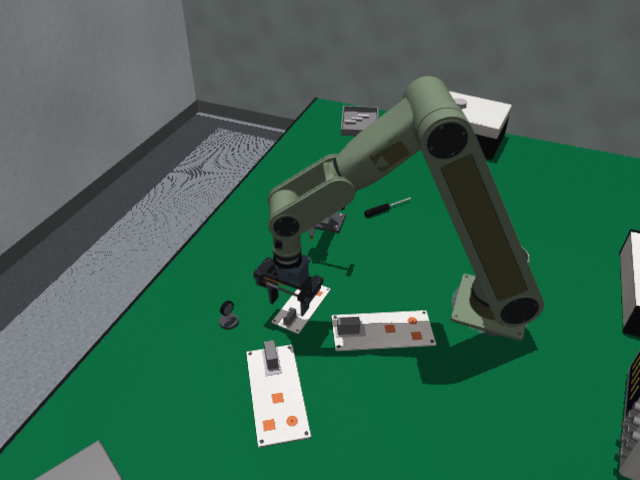

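The gripper is above the block with no contact. The wrist joint axis is at about (286,226) and the elbow at (447,140). I'll check the wrist and forearm height for clearance to the lever.

```bash
python3 - <<'E'
from h import *
S=ctrl.camera_info("side")
# wrist joint: near face offset ~0.05 toward camera (+y)
for h in(.2,.25,.3,.35): print(h,proj(S,[[.536,.277,.079+h],[.515,.322,.079+h]]).round())
# sag of forearm: elbow pos guess along radial plane
u=np.array([np.cos(.458),np.sin(.458)])
for r in (.1,.15,.2,.25,.3):
  for z in(.6,.7,.8): print(r,z,proj(S,[[r*u[0]-.03,r*u[1]+.06,z]]).round(),end=' ')
E
```

```text
0.2 [[287. 249.]
 [287. 262.]]
0.25 [[286. 234.]
 [287. 247.]]
0.3 [[286. 218.]
 [286. 231.]]
0.35 [[285. 202.]
 [286. 214.]]
0.1 0.6 [[513. 145.]] 0.1 0.7 [[524. 103.]] 0.1 0.8 [[537.  56.]] 0.15 0.6 [[491. 145.]] 0.15 0.7 [[501. 103.]] 0.15 0.8 [[512.  57.]] 0.2 0.6 [[469. 146.]] 0.2 0.7 [[477. 104.]] 0.2 0.8 [[487.  57.]] 0.25 0.6 [[446. 147.]] 0.25 0.7 [[454. 105.]] 0.25 0.8 [[462.  58.]] 0.3 0.6 [[424. 148.]] 0.3 0.7 [[430. 105.]] 0.3 0.8 [[437.  58.]]
```

Emit:
{"api": "send_rows", "payload": {
  "targets": [
    [[-1,-0.01,0.04,0.45,0,0,0],[-1,0,0,0.4,0,0,0],[-1,0,0,0.05,0,0,0],[-1,0,0,0,0,0,0],[-1,0,0,0,0,0,0]]
  ]
}}

```text
time_s: 3.9
tool_pos: [0.5392, 0.277, 0.0371]
ee_rot: [2.345, 2.09, 0.003]
ft_force: [0.5, 0.3, -0.3]
grip_width: 0.091
grasp_force: 0.0
```

Wrist axis is about 0.31 m above the TCP, so the forearm underside stays around 0.29 m, above the lever at 0.249 m. I'll lower 4 mm and grip.

Emit:
{"api": "send_rows", "payload": {
  "squeeze": 15,
  "targets": [
    [[-1,0,0,0.08,0,0,0],[1,0,0,0,0,0,0],[1,0,0,0,0,0,0],[1,0,0,0,0,0,0],[1,0,0,0,0,0,0]]
  ]
}}

```text
time_s: 4.53
tool_pos: [0.5386, 0.2766, 0.032]
ee_rot: [-2.345, -2.09, -0.0]
ft_force: [-0.2, -0.8, 0.1]
grip_width: 0.054
grasp_force: 0.0
```

Emit:
{"api": "send_rows", "payload": {
  "targets": [
    [[1,0,0,0,0,0,0],[1,0,0,0,0,0,0],[1,0,0,0,0,0,0],[1,0,0,0,0,0,0],[1,0,0,0,0,0,0]]
  ]
}}

```text
time_s: 5.15
tool_pos: [0.5382, 0.2766, 0.0319]
ee_rot: [-2.345, -2.09, 0.001]
ft_force: [-0.8, -0.1, 0.8]
grip_width: 0.0199
grasp_force: 15.0
```

```bash
python3 - <<'E'
from h import *
s=ctrl.sense();R=Ro.from_rotvec(s["ee_rot"]).as_matrix()
print(s["tool_pos"],R.round(3).tolist(),s["grip_width"],s["grasp_force"],s["ft_force"])
print(R.T@[.0602,-.1841,0])
E
```

```text
[0.53818871 0.27657718 0.03192398] [[0.115, 0.993, -0.001], [0.993, -0.115, -0.0], [-0.0, -0.001, -1.0]] 0.0198756789677541 14.991400390863419 [-0.84081516 -0.13172837  0.79723696]
[-1.75961573e-01  8.09590833e-02 -4.04921273e-05]
```

Emit:
{"api": "send_rows", "payload": {
  "targets": [
    [[1,-0.2,0.1,0,0,0,0],[1,-0.33,0.15,0,0,0,0],[1,-0.33,0.15,0,0,0,0],[1,-0.33,0.15,0,0,0,0],[1,-0.33,0.15,0,0,0,0]]
  ]
}}

```text
time_s: 5.78
tool_pos: [0.565, 0.1955, 0.0319]
ee_rot: [-2.346, -2.089, 0.0]
ft_force: [-0.1, 1.0, -0.8]
grip_width: 0.0196
grasp_force: 15.0
```

Emit:
{"api": "send_rows", "payload": {
  "targets": [
    [[1,-0.33,0.15,0,0,0,0],[1,-0.33,0.15,0,0,0,0],[1,-0.33,0.15,0,0,0,0],[1,-0.33,0.15,0,0,0,0],[1,-0.33,0.15,0,0,0,0]]
  ]
}}

```text
time_s: 6.4
tool_pos: [0.5927, 0.1097, 0.032]
ee_rot: [-2.345, -2.09, -0.0]
ft_force: [-0.3, 0.9, -0.3]
grip_width: 0.0202
grasp_force: 15.0
```

```bash
python3 - <<'E'
from h import *
import cv2
s=ctrl.sense()
print(s["tool_pos"],s["ee_rot"],s["grip_width"],s["ft_force"])
im=ctrl.snapshot("side");cv2.imwrite("pics/s2.png",im)
t=ctrl.snapshot("top");cv2.imwrite("pics/t2.png",t)
f=lambda i,y,x:cv2.resize(i[y:y+66,x:x+66],None,fx=6,fy=6,interpolation=cv2.INTER_CUBIC)
cv2.imwrite("pics/c4.png",np.hstack([f(im,205,278),f(t,180,310)]))
E
```

```text
[0.59272027 0.1096733  0.03195473] [-2.34533174e+00 -2.09011753e+00 -6.29908589e-05] 0.020167378396050848 [-0.26558223  0.94450557 -0.27914651]
```

View pics/c4.png

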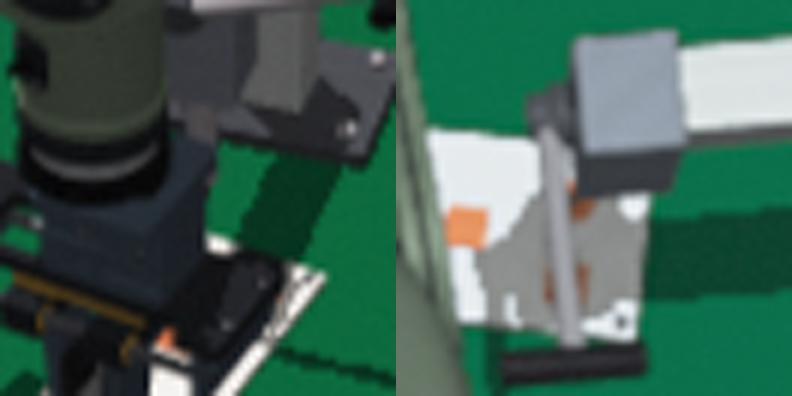

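The hand hides the pad in the side view. I'll finish the move by dead reckoning, release, back off and measure.

Emit:
{"api": "send_rows", "payload": {
  "targets": [
    [[1,-0.16,0.07,0,0,0,0],[1,-0.155,0.07,0,0,0,0],[1,0,0,0,0,0,0],[1,0,0,0,0,0,0],[-1,0,0,0,0,0,0]]
  ]
}}

```text
time_s: 7.12
tool_pos: [0.5976, 0.0947, 0.0321]
ee_rot: [-2.345, -2.09, -0.001]
ft_force: [-0.1, 0.2, 0.4]
grip_width: 0.0271
grasp_force: 0.0
```

Emit:
{"api": "send_rows", "payload": {
  "targets": [
    [[-1,0,0,0,0,0,0],[-1,0,0,0,0,0,0],[-1,0,0,0,0,0,0],[-1,0,0,-0.4,0,0,0],[-1,0,0,-0.7,0,0,0]]
  ]
}}

```text
time_s: 7.75
tool_pos: [0.5965, 0.0942, 0.0862]
ee_rot: [-2.344, -2.089, 0.005]
ft_force: [1.1, 1.4, 0.2]
grip_width: 0.0771
grasp_force: 0.0
```

Emit:
{"api": "send_rows", "payload": {
  "targets": [
    [[-1,0.2,-0.2,-0.8,0,0,0],[-1,0.6,-0.6,-0.5,0,0,0],[-1,0.6,-0.6,-0.5,0,0,0],[-1,0.6,-0.7,0,0,0,0],[-1,0.6,-0.7,0,0,0,0]]
  ]
}}

```text
time_s: 8.38
tool_pos: [0.4725, 0.2405, 0.1775]
ee_rot: [2.346, 2.09, 0.002]
ft_force: [0.0, 0.6, -0.3]
grip_width: 0.0911
grasp_force: 0.0
```

Emit:
{"api": "send_rows", "payload": {
  "targets": [
    [[-1,0.6,-0.7,0,0,0,0],[-1,0.6,-0.7,0,0,0,0],[-1,0.6,-0.7,0,0,0,0],[-1,0,0,0,0,0,0],[-1,0,0,0,0,0,0]]
  ]
}}

```text
time_s: 9.0
tool_pos: [0.3796, 0.3408, 0.177]
ee_rot: [2.344, 2.09, 0.0]
ft_force: [-0.2, -0.7, 0.6]
grip_width: 0.0914
grasp_force: 0.0
```

```bash
python3 - <<'E'
from h import *
import cv2
s=ctrl.sense()
print(s["tool_pos"],s["ee_rot"],s["grip_width"],s["ft_force"])
im=ctrl.snapshot("side");cv2.imwrite("pics/s3.png",im)
t=ctrl.snapshot("top");cv2.imwrite("pics/t3.png",t)
f=lambda i,y,x:cv2.resize(i[y:y+66,x:x+66],None,fx=6,fy=6,interpolation=cv2.INTER_CUBIC)
cv2.imwrite("pics/c5.png",np.hstack([f(im,210,275),f(t,180,295)]))
E
```

```text
[0.37956855 0.34081796 0.17701039] [2.34447276e+00 2.09049759e+00 3.05742422e-04] 0.09139661626937996 [-0.16245958 -0.66106615  0.57740145]
```

View pics/c5.png

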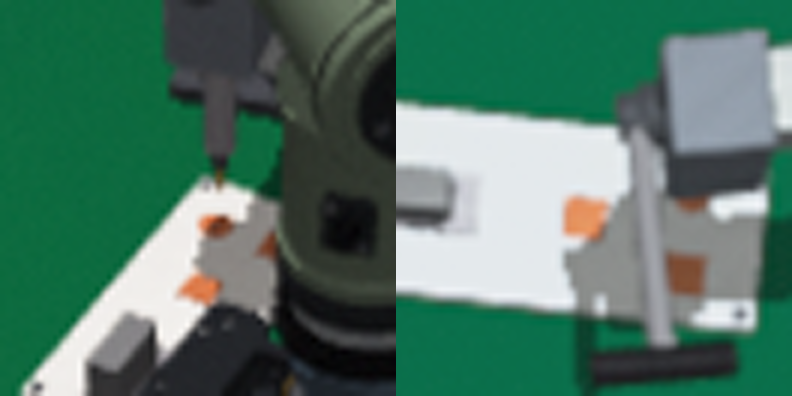

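The side crop shows the tip at (218,187) and the round pad straight below it at about (215,225), partly in shadow. In the top crop the squares are at x-396: (190,217) and (290,273), with the plate's lower-right corner at (361,330). I'll work out the offset from both cameras.

```bash
python3 - <<'E'
from h import *
import cv2
S=ctrl.camera_info("side");T=ctrl.camera_info("top")
def blobs(fn,x,y,w,h):
    im=cv2.imread(fn)[y:y+h,x:x+w]; im=cv2.resize(im,None,fx=6,fy=6,interpolation=cv2.INTER_CUBIC)
    hsv=cv2.cvtColor(im,cv2.COLOR_BGR2HSV); m=cv2.inRange(hsv,(5,110,70),(22,255,255))
    n,_,st,c=cv2.connectedComponentsWithStats(m)
    for i in range(1,n):
        if st[i,4]>100: print(fn,st[i].tolist(),c[i].round(),((c[i]+.5)/6-.5+[x,y]).round(2))
    return
blobs("pics/s3.png",275,210,66,66); blobs("pics/t3.png",295,180,66,66)
tip=crop([218,188],6,[275,210]);pad=crop([215.5,226],6,[275,210])
a,b=ray(S,tip,.032),ray(S,pad,.006)
print("side tip",a,"pad",b,"need",a-b)
q,r=fit(T,[(0,-.015,.006),(-.022,-.065,.006),(-.045,-.1,.006)],crop([(190,217),(290,273),(361,330)],6,[295,180]),[.59,.02,-.115]);print("top plate",q,r,place(q,[(.018,-.065,0)]))
E
```

```text
pics/s3.png [201, 216, 30, 20, 464] [215. 225.] [310.48 247.1 ]
pics/s3.png [261, 235, 16, 22, 247] [269. 246.] [319.48 250.61]
pics/s3.png [182, 275, 39, 29, 726] [202. 288.] [308.2  257.62]
pics/t3.png [286, 199, 22, 10, 166] [297. 203.] [344.03 213.46]
pics/t3.png [170, 200, 38, 39, 1186] [188. 218.] [325.97 215.91]
pics/t3.png [273, 257, 33, 36, 1002] [289. 274.] [342.81 225.24]
side tip [ 0.60021285 -0.0433891   0.032     ] pad [ 0.60073188 -0.04089795  0.006     ] need [-0.00051902 -0.00249114  0.026     ]
top plate [ 0.59165744  0.02243887 -0.10785315] [[0.1, 0.1], [0.1, 0.1], [-0.3, -0.2]] [[ 0.60255598 -0.04412104  0.        ]]
```

```bash
python3 - <<'E'
import cv2
im=cv2.imread("pics/s3.png")
cv2.imwrite("pics/c6.png",cv2.resize(im[228:258,295:331],None,fx=20,fy=20,interpolation=cv2.INTER_CUBIC))
E
```

```text
(no output)
```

View pics/c6.png

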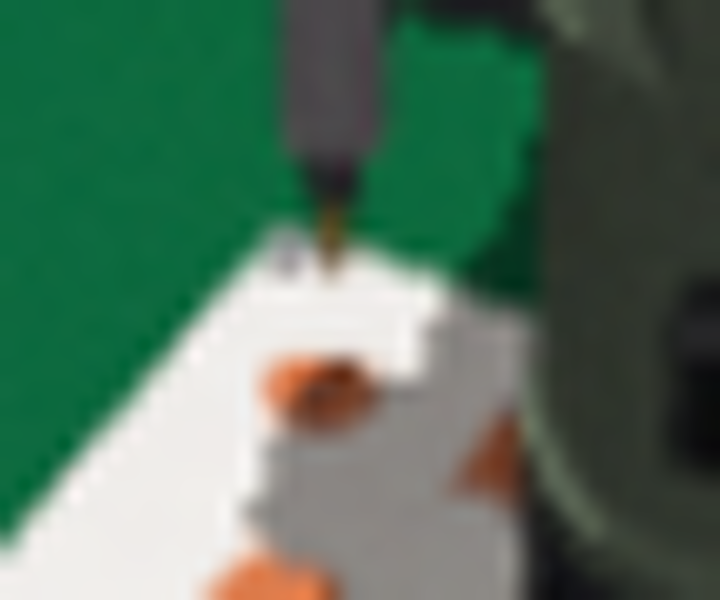

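The tip is at (331,268), and the pad ellipse spans x 262–378 and y 355–435, so its centre is (320,395).

```bash
python3 - <<'E'
from h import *
S=ctrl.camera_info("side")
a,b=ray(S,crop([331,268],20,[295,228]),.032),ray(S,crop([320,395],20,[295,228]),.006)
print(a,b,a-b, np.linalg.inv([[.115,.993],[.993,-.115]])@(a-b)[:2])
E
```

```text
[ 0.59971066 -0.04354641  0.032     ] [ 0.60060656 -0.04081161  0.006     ] [-0.0008959 -0.0027348  0.026    ] [-0.00282073 -0.00057555]
```

The pad needs about 2–2.7 mm more towards -y. I'll regrasp along the reverse path, nudge it and release.

Emit:
{"api": "send_rows", "payload": {
  "targets": [
    [[-1,-0.6,0.7,0,0,0,0],[-1,-0.6,0.7,0,0,0,0],[-1,-0.6,0.7,0,0,0,0],[-1,-0.6,0.7,0,0,0,0],[-1,-0.6,0.7,0,0,0,0]]
  ]
}}

```text
time_s: 9.72
tool_pos: [0.5375, 0.1694, 0.1769]
ee_rot: [2.348, 2.087, 0.0]
ft_force: [0.4, 0.3, 0.7]
grip_width: 0.0911
grasp_force: 0.0
```

Emit:
{"api": "send_rows", "payload": {
  "targets": [
    [[-1,-0.6,0.6,0.5,0,0,0],[-1,-0.6,0.6,0.5,0,0,0],[-1,-0.2,0.2,0.6,0,0,0],[-1,0,0,0.2,0,0,0],[-1,0,0,0,0,0,0]]
  ]
}}

```text
time_s: 10.35
tool_pos: [0.597, 0.0941, 0.0866]
ee_rot: [-2.345, -2.088, 0.002]
ft_force: [-0.3, -0.0, 0.2]
grip_width: 0.0915
grasp_force: 0.0
```

Emit:
{"api": "send_rows", "payload": {
  "targets": [
    [[-1,0,0,0.6,0,0,0],[-1,0,0,0.45,0,0,0],[1,0,0,0,0,0,0],[1,0,0,0,0,0,0],[1,0,0,0,0,0,0]]
  ]
}}

```text
time_s: 10.98
tool_pos: [0.5985, 0.0947, 0.0361]
ee_rot: [2.344, 2.089, 0.004]
ft_force: [0.8, 0.8, 0.2]
grip_width: 0.0639
grasp_force: 0.0
```

Emit:
{"api": "send_rows", "payload": {
  "targets": [
    [[1,0,0,0,0,0,0],[1,0,0,0,0,0,0],[1,0,0,0,0,0,0],[1,0,0,0,0,0,0],[1,0,0,0,0,0,0]]
  ]
}}

```text
time_s: 11.6
tool_pos: [0.5975, 0.0943, 0.0344]
ee_rot: [-2.345, -2.09, -0.0]
ft_force: [0.3, 0.4, -0.6]
grip_width: 0.02
grasp_force: 15.0
```

Emit:
{"api": "send_rows", "payload": {
  "targets": [
    [[1,-0.024,-0.008,0,0,0,0],[1,-0.024,-0.008,0,0,0,0],[1,0,0,0,0,0,0],[1,0,0,0,0,0,0],[1,0,0,0,0,0,0]]
  ]
}}

```text
time_s: 12.22
tool_pos: [0.5964, 0.092, 0.0344]
ee_rot: [2.345, 2.09, -0.0]
ft_force: [0.3, -0.3, -2.1]
grip_width: 0.0199
grasp_force: 15.0
```

Emit:
{"api": "send_rows", "payload": {
  "targets": [
    [[-1,0,0,0,0,0,0],[-1,0,0,0,0,0,0],[-1,0,0,0,0,0,0],[-1,0,0,0,0,0,0],[-1,0,0,-0.4,0,0,0]]
  ]
}}

```text
time_s: 12.85
tool_pos: [0.5952, 0.0919, 0.0533]
ee_rot: [-2.344, -2.089, 0.005]
ft_force: [0.4, -0.6, -0.0]
grip_width: 0.067
grasp_force: 0.0
```

Emit:
{"api": "send_rows", "payload": {
  "targets": [
    [[-1,0,0,-0.7,0,0,0],[-1,0.2,-0.2,-0.8,0,0,0],[-1,0.6,-0.6,-0.8,0,0,0],[-1,0.6,-0.6,-0.8,0,0,0],[-1,0.6,-0.7,-0.8,0,0,0]]
  ]
}}

```text
time_s: 13.48
tool_pos: [0.5028, 0.2043, 0.2508]
ee_rot: [2.346, 2.089, 0.001]
ft_force: [1.2, 0.8, 0.2]
grip_width: 0.0911
grasp_force: 0.0
```

Emit:
{"api": "send_rows", "payload": {
  "targets": [
    [[1,0.6,-0.7,0,0,0,0],[1,0.6,-0.7,0,0,0,0],[1,0.6,-0.7,0,0,0,0],[1,0.6,-0.7,0,0,0,0],[1,0,0,0,0,0,0]]
  ]
}}

```text
time_s: 14.1
tool_pos: [0.3764, 0.3403, 0.2496]
ee_rot: [-2.34, -2.095, -0.0]
ft_force: [0.2, 0.2, -0.1]
grip_width: 0.0444
grasp_force: 0.0
```

```bash
python3 - <<'E'
from h import *
import cv2
s=ctrl.sense()
print(s["tool_pos"],s["ee_rot"],s["grip_width"],s["ft_force"])
im=ctrl.snapshot("side");cv2.imwrite("pics/s4.png",im)
cv2.imwrite("pics/c7.png",cv2.resize(im[228:258,295:331],None,fx=20,fy=20,interpolation=cv2.INTER_CUBIC))
E
```

```text
[0.37642295 0.34032568 0.2495841 ] [-2.34044164e+00 -2.09480869e+00 -1.86478948e-04] 0.044355858145181906 [ 0.19057983  0.23723486 -0.11834192]
```

View pics/c7.png

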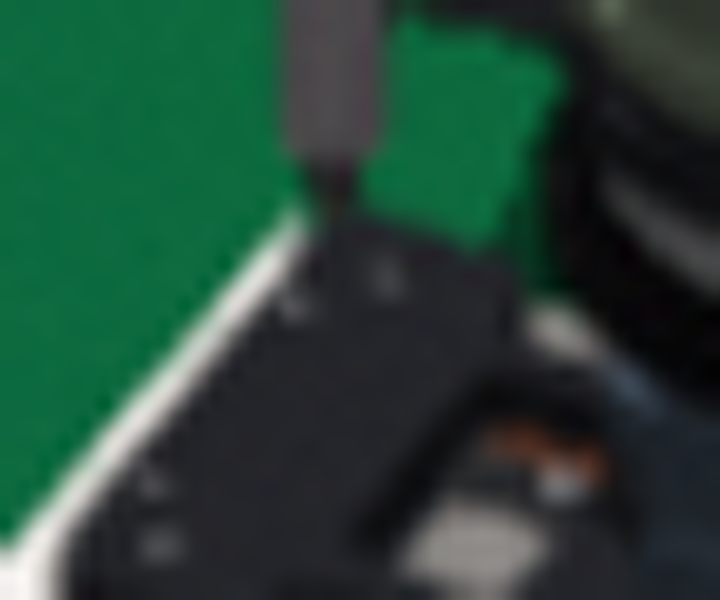

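The gripper hides the pad from here. The measured plate shift of (-1.1, -2.3) mm matches the correction, and I'll recheck numerically from the lever position. Moving above the lever grip with fingers shut.

Emit:
{"api": "send_rows", "payload": {
  "targets": [
    [[1,-0.68,0.28,-0.24,0,0,0],[1,-0.68,0.28,-0.24,0,0,0],[1,-0.68,0.28,-0.24,0,0,0],[1,-0.68,0.28,-0.24,0,0,0],[1,-0.68,0.28,-0.24,0,0,0]]
  ]
}}

```text
time_s: 14.78
tool_pos: [0.4291, 0.1594, 0.3099]
ee_rot: [2.347, 2.088, 0.0]
ft_force: [0.8, 0.1, 0.4]
grip_width: 0.0005
grasp_force: 0.0
```

Emit:
{"api": "send_rows", "payload": {
  "targets": [
    [[1,-0.68,0.28,0,0,0,0],[1,-0.68,0.28,0,0,0,0],[1,-0.68,0.28,0,0,0,0],[1,-0.68,0.28,0,0,0,0],[1,-0.68,0.28,0,0,0,0]]
  ]
}}

```text
time_s: 15.4
tool_pos: [0.4786, -0.0177, 0.3095]
ee_rot: [2.347, 2.087, -0.0]
ft_force: [-0.6, 0.7, -0.2]
grip_width: 0.0007
grasp_force: 0.0
```

```bash
python3 - <<'E'
from h import *
import cv2
s=ctrl.sense();R=Ro.from_rotvec(s["ee_rot"]).as_matrix()
print(s["tool_pos"],s["grip_width"],R.T@(np.array([.4804,-.0196,.275])-s["tool_pos"])/.05)
im=ctrl.snapshot("side");cv2.imwrite("pics/s5.png",im)
c=cv2.resize(im[228:262,295:331],None,fx=20,fy=20,interpolation=cv2.INTER_CUBIC)
hsv=cv2.cvtColor(c,cv2.COLOR_BGR2HSV); m=cv2.inRange(hsv,(5,110,70),(22,255,255))
n,_,st,cc=cv2.connectedComponentsWithStats(m)
for i in range(1,n):
    if st[i,4]>300: print(st[i],cc[i].round())
    
E
```

```text
[ 0.47859364 -0.01772451  0.30947756] 0.0006741023704352851 [-0.03273451  0.04005433  0.68957742]
[320 222  18  33 389] [328. 240.]
[ 279  353  103   66 5173] [330. 386.]
[ 483  416  130   88 7418] [544. 460.]
[ 222  550  127   90 7544] [285. 594.]
```

```bash
python3 - <<'E'
from h import *
S=ctrl.camera_info("side")
a,b=ray(S,crop([331,268],20,[295,228]),.032),ray(S,crop([330.3,386],20,[295,228]),.006)
print(a,b,a-b)
E
```

```text
[ 0.59971066 -0.04354641  0.032     ] [ 0.59987371 -0.04357592  0.006     ] [-1.63053521e-04  2.95146969e-05  2.60000000e-02]
```

Emit:
{"api": "send_rows", "payload": {
  "targets": [
    [[1,-0.03,0.04,0.4,0,0,0],[1,0,0,0.25,0,0,0],[1,0,0,0,0,0,0],[1,0,0,0,0,0,0],[1,0,0,0,0,0,0]]
  ]
}}

```text
time_s: 16.08
tool_pos: [0.4805, -0.0167, 0.2776]
ee_rot: [2.344, 2.09, 0.002]
ft_force: [1.0, 0.2, 0.5]
grip_width: 0.0004
grasp_force: 0.0
```

The pad is within 1 mm of the tip. Pressing the lever.

Emit:
{"api": "send_rows", "payload": {
  "targets": [
    [[1,0,0,0.29,0,0,0],[1,0,0,0.29,0,0,0],[1,0,0,0.29,0,0,0],[1,0,0,0.29,0,0,0],[1,0,0,0.29,0,0,0]]
  ]
}}

```text
time_s: 16.7
tool_pos: [0.4803, -0.0167, 0.2035]
ee_rot: [-2.346, -2.09, -0.001]
ft_force: [-1.6, 0.8, 4.4]
grip_width: 0.0006
grasp_force: 3.0
```

Emit:
{"api": "send_rows", "payload": {
  "targets": [
    [[1,0,0,0.06,0,0,0],[1,0,0,0.05,0,0,0],[1,0,0,0.04,0,0,0],[1,0,0,0,0,0,0],[1,0,0,0,0,0,0]]
  ]
}}

```text
time_s: 17.32
tool_pos: [0.4811, -0.0167, 0.1974]
ee_rot: [2.345, 2.089, 0.003]
ft_force: [-0.9, 0.2, 6.7]
grip_width: 0.0
grasp_force: 3.0
```

Emit:
{"api": "send_rows", "payload": {
  "targets": [
    [[1,0,0,0.02,0,0,0],[1,0,0,0.02,0,0,0],[1,0,0,0,0,0,0],[1,0,0,0,0,0,0],[1,0,0,0,0,0,0]]
  ]
}}

```text
time_s: 17.95
tool_pos: [0.4814, -0.0166, 0.1956]
ee_rot: [2.344, 2.089, 0.004]
ft_force: [-1.1, 0.8, 5.6]
grip_width: 0.0006
grasp_force: 3.2
```

Emit:
{"api": "send_rows", "payload": {
  "targets": [
    [[1,0,0,0.02,0,0,0],[1,0,0,0,0,0,0],[1,0,0,0,0,0,0],[1,0,0,0,0,0,0],[1,0,0,0,0,0,0]]
  ]
}}

```text
time_s: 18.58
tool_pos: [0.4814, -0.0167, 0.1953]
ee_rot: [2.344, 2.088, 0.005]
ft_force: [-2.5, 1.4, 9.7]
grip_width: 0.0007
grasp_force: 5.0
```

Emit:
{"api": "send_rows", "payload": {
  "targets": [
    [[1,0,0,0.02,0,0,0],[1,0,0,0.02,0,0,0],[1,0,0,0,0,0,0],[1,0,0,0,0,0,0],[1,0,0,0,0,0,0]]
  ]
}}

```text
time_s: 19.2
tool_pos: [0.4815, -0.0167, 0.1947]
ee_rot: [2.343, 2.088, 0.006]
ft_force: [-4.3, 1.5, 18.9]
grip_width: 0.0006
grasp_force: 9.4
```

Emit:
{"api": "send_rows", "payload": {
  "targets": [
    [[1,0,0,0,0,0,0],[1,0,0,0,0,0,0],[1,0,0,0,0,0,0],[1,0,0,0,0,0,0],[1,0,0,0,0,0,0]]
  ]
}}

```text
time_s: 19.82
tool_pos: [0.4815, -0.0166, 0.1948]
ee_rot: [2.343, 2.088, 0.006]
ft_force: [-3.9, 1.6, 18.5]
grip_width: 0.0004
grasp_force: 9.4
```

The lever is at its stop, with force up to 18 N and TCP at 0.1947. I'll hold 1.25 s more, then let it rise.

Emit:
{"api": "send_rows", "payload": {
  "targets": [
    [[1,0,0,0,0,0,0],[1,0,0,0,0,0,0],[1,0,0,0,0,0,0],[1,0,0,0,0,0,0],[1,0,0,0,0,0,0]]
  ]
}}

```text
time_s: 20.45
tool_pos: [0.4815, -0.0167, 0.1947]
ee_rot: [2.343, 2.088, 0.006]
ft_force: [-5.0, 1.2, 19.0]
grip_width: 0.0004
grasp_force: 9.4
```

Emit:
{"api": "send_rows", "payload": {
  "targets": [
    [[1,0,0,0,0,0,0],[1,0,0,0,0,0,0],[1,0,0,0,0,0,0],[1,0,0,0,0,0,0],[1,0,0,0,0,0,0]]
  ]
}}

```text
time_s: 21.08
tool_pos: [0.4815, -0.0167, 0.1947]
ee_rot: [2.343, 2.088, 0.006]
ft_force: [-4.9, 0.7, 17.8]
grip_width: 0.0004
grasp_force: 9.4
```

Emit:
{"api": "send_rows", "payload": {
  "targets": [
    [[1,0,0,-0.1,0,0,0],[1,0,0,-0.25,0,0,0],[1,0,0,-0.25,0,0,0],[1,0,0,-0.25,0,0,0],[1,0,0,-0.25,0,0,0]]
  ]
}}

```text
time_s: 21.7
tool_pos: [0.4816, -0.0169, 0.2481]
ee_rot: [2.344, 2.089, 0.004]
ft_force: [1.4, -0.2, 1.3]
grip_width: 0.0004
grasp_force: 1.0
```

Emit:
{"api": "send_rows", "payload": {
  "targets": [
    [[1,0,0,-0.25,0,0,0],[1,0,0,-0.25,0,0,0],[1,0,0,-0.4,0,0,0],[1,0,0,-0.4,0,0,0],[1,0.2,-0.4,-0.2,0,0,0]]
  ]
}}

```text
time_s: 22.32
tool_pos: [0.4614, -0.0046, 0.3224]
ee_rot: [-2.347, -2.088, 0.0]
ft_force: [-0.5, 0.1, 0.3]
grip_width: 0.0006
grasp_force: 0.0
```

Emit:
{"api": "send_rows", "payload": {
  "targets": [
    [[1,0.6,-0.3,0,0,0,0],[1,0.6,-0.3,0,0,0,0],[1,0.6,-0.3,0,0,0,0],[1,0.6,-0.3,0,0,0,0],[1,0,0,0,0,0,0]]
  ]
}}

```text
time_s: 22.95
tool_pos: [0.4134, 0.1229, 0.3217]
ee_rot: [-2.341, -2.094, 0.002]
ft_force: [-0.4, -0.2, -0.5]
grip_width: 0.0005
grasp_force: 0.0
```

```bash
python3 - <<'E'
from h import *
import cv2
s=ctrl.sense();print(s["time_s"],s["tool_pos"],s["ft_force"])
im=ctrl.snapshot("side")
c=cv2.resize(im[228:262,295:331],None,fx=20,fy=20,interpolation=cv2.INTER_CUBIC)
hsv=cv2.cvtColor(c,cv2.COLOR_BGR2HSV); m=cv2.inRange(hsv,(5,110,70),(22,255,255))
n,_,st,cc=cv2.connectedComponentsWithStats(m)
for i in range(1,n):
    if st[i,4]>300: print(st[i],cc[i].round())
a,b=cv2.imread("pics/s5.png"),im  # lever region change vs before press
t0,t1=cv2.imread("pics/t3.png"),ctrl.snapshot("top")
d=lambda x,y:int((cv2.absdiff(x,y).max(2)>40).sum())
T=ctrl.camera_info("top")
for k,(u,v,w) in dict(lever=(325,190,30),lens=(195,165,30),adapter=(440,172,50),driver=(422,245,68)).items():
    print(k,d(t0[v:v+50,u:u+w],t1[v:v+50,u:u+w]))
E
```

```text
22.95 [0.4133899  0.12288585 0.32168462] [-0.42057431 -0.17218497 -0.47826073]
[320 224  17  31 362] [328. 241.]
[ 279  353  104   66 5192] [330. 386.]
[ 483  417  131   87 7458] [544. 460.]
[ 221  550  128   90 7553] [285. 594.]
lever 35
lens 0
adapter 0
driver 0
```

The pad and pin show the same pixels as before the press, so the plate hasn't moved and the probe is back up. The bystanders are unchanged too. Handing in.

```bash
python3 -c "
from plant import ctrl
print(ctrl.close_job())"
```

```text
the job is handed in; nothing more can be done
None
```

Job handed in (no verdict was returned): I slid the small plate flat until its round pad measured within about 1 mm of the probe tip, held the lever at its stop for over 1 s and let it spring back, and the last camera check showed pad, pin and bystanders unmoved.

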